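# Tip the pattern weight out of its flush nest and lay it on the pattern

## Robot

A 6-joint arm with a two-finger parallel gripper is mounted at the origin on the work surface. World frame = base frame: x ahead of the robot, y to its left, z up, the work surface at z = 0. Lengths are in m, angles in degrees, forces in N, time in s.
With the tool pointing down it reaches from about 0.4 to 0.825 m from the base axis. Payload 7 kg.
Tool frame: the origin (TCP) lies midway between the tips of the shut fingers; the grasp point (between the pads) lies 19 mm behind it; z points along the fingers, y is the direction in which the jaws open and shut (so a half turn about z gives the same grasp; the last joint's range is limited). The gripper opens to 88 mm and grips with 3 to 60 N. Pads are 19 mm wide; open, the fingers measure 130 mm over their backs; the gripper's body (78 mm by 193 mm) begins 47 mm behind the grasp point.
Start: joints at [-51.217, 20.546, 0.682, 0, -70.136, -16.507], TCP at [0.256, -0.625, 0.227] pointing down, gripper open.
Joint ranges: [-176.03, 176.03], [-82.01, 121.73], [-58.28, 71.71], [-173.87, 95.51], [-174.79, -0.11], [-173.66, 173.66]. Speed limits (degrees/s): [136.94, 136.94, 172.46, 180, 180, 180].

## Interface

Orientations are given as [roll, pitch, yaw] about the fixed x, y, z axes, in that order (R = Rz(yaw) Ry(pitch) Rx(roll)).
In Python, from plant import ctrl, snapshot gives the robot as it stands.
- The arm moves only by the shell command python3 -m pendant 'ROWS'. ROWS is JSON, a list of rows, each a list of 7 numbers: the shift along the tool's x, y, z in m, then the turn, a rotation vector about the tool's x, y, z in rad, then the opening, from -1 (shut) to 1 (fully open), so that 0 is half open. In form: [[x, y, z, ax, ay, az, jaw], ...]. A call has 1 to 12 rows; each row is the pose to reach, as a shift and turn from the pose commanded when the call began, along the tool's axes at that moment; what a row does not reach only later rows make up. A row lasts 1/8 s, in which the tool goes at most 62.5 mm and 10.7 degrees, less where a joint would pass 70% of its speed; a pose out of reach is approached as far as the arm can. A call with a gripper value outside its range is refused whole. The fingers move at their own pace and stop on an object; the grip force is fixed at half the most. Time passes only in rows, so rows that repeat a pose let the fingers close. It gives the time, the measured TCP pose, the force and the opening at its end, in the units of the state.
- ctrl.get_obs(): the state, without advancing time (a new reading comes with each control period).
- snapshot(name): name is "scene" or "top"; returns a dict with "image" (400x640x3 uint8, blue, green, red), "mtx" (3x3 intrinsics, pixels), "eye" and "attitude" of the camera in the world. Camera axes: x right, y up, looking along -z (the intrinsics and any distortion apply to the point x, -y, -z); pixel columns grow to the right and rows downward; lengths in m; the calibration is good to about 2 mm. A picture is of the moment at which its call begins. There is no depth.
- ctrl.close_job(): hands the job in, once; it reports no verdict.
The state is a dict: "clock": time; "joint_pos": joint angles; "qvel": joint speeds; "tau": joint torques, N m; "tool_pos": TCP position; "orientation": TCP orientation; "force": force on the tool from outside, world axes, zero at the start; "moment": the same for the moment, N m; "opening": finger opening in m.
Only numpy, scipy, OpenCV 4.12 (cv2) and the standard library are available. Lean on these libraries where they do the work, as an engineer would, in place of code of your own. Each camera call takes 0.05 s, during which the arm holds its last target.

## Task

The steel pattern weight lies flush in its nest, with no room for fingers beside it. Press down its end under the bridge so that it tips up on its rocking saddle and stays up, lift it clear of the nest by the raised end, and lay it gently, flat and lengthways inside the rectangle drawn on the cardboard pattern. Leave the bearing, the clamp and the pot where they stand, and let go of the weight.

Things in the scene. Friction and masses are not known exactly. Their poses are not given: they have to be found in the camera images.
- nest: Light wooden nest block fixed to the table, 146 (x) x 80 (y) x 56 mm high. Origin: centre of its underside. A pocket in its top holds the weight; a plywood bridge stands over its +x end, which is turned towards the robot's side of the table (its x axis points along the world's -x, within 25 degrees).
- pocket (a point): Centre of the pocket's mouth, level with the rim, 56 mm above the table; axes as the nest's. The pocket is 120 (x) x 50 (y) mm, 50 mm deep, walls 15 mm thick at the sides, 13 mm at the ends. The weight starts in it with its top level with the rim, gaps of 3 mm at each side and 10 mm at each end.
- bridge (a point): Middle of the bridge's lower near edge: 20 mm to +x of the nest's origin, 114 mm above the table; axes as the nest's. From there the bridge reaches 44 mm to +x, 52 mm to each side, 10 mm up (plus 6 mm of fixed chalks). Two posts, 14 (x) x 12 (y) mm, stand at x +37, y +-46 mm from it. To press below it, a tool must lean about 45 degrees, its body to the -x side.
- saddle (a joint): Rocking saddle under the weight, hinged along the nest's y axis at x = 0, 32 mm above the table (4 mm below the weight). 0 = level (stop); grows to 0.44 rad (stop) as the +x end goes down. Stiff hinge, 0.35 Nm (10 N at 36 mm); stays where left. At 0.44 the weight's -x end has its lower corner at nest x -43, z 57 mm, upper at x -35, z 75 mm.
- weight: Plain steel slab, 100 (x) x 44 (y) x 20 mm (z), hollow inside, about 0.4 kg, edges slightly rounded. Origin: centre of its underside; x along its length, z up out of its top. It starts in the nest with its axes along the nest's. Either end may point either way when it is laid down.
- card: Brown cardboard pattern, fixed flat to the table, 190 (x) x 120 (y) x 3 mm thick; its +x end slants out to 125 mm at one corner. Origin: centre of its underside.
- mark (a point): Centre of the rectangle drawn in dark line on the top of the cardboard pattern, 3 mm above the table: 124 mm long (x) by 68 mm wide (y). Its axes are the card's.
- bearing: Steel roller bearing used as a weight, lying loose, 72 mm across, 25 mm high; bystander. Origin: centre of its underside.
- clamp: Steel spring clamp lying loose, 110 x 34 x 16 mm; bystander. Origin: on the table under its middle, x along it.
- pot: Grey plastic pot, open at the top, 60 mm across, 55 mm high, loose; bystander. Origin: centre of its underside.
Things that resemble listed ones, but are neither listed nor needed, are in the scene too. Leave any blue, green or red look-alike of the weight alone.

How it is judged (in metres and radians):
On the way, in this order (a step that is already met when the one before it is completed fails the run):
1. the weight is tipped up on its saddle (saddle beyond 0.36 rad, the weight lying on it) (value of joint saddle above 0.36 rad and angle between weight's own z axis and vertical above 0.3 rad and distance between weight and nest below 0.06 m), for 0.2 s.
2. the weight is lifted clear of the nest (its origin more than 80 mm above the table, not touching the nest) (height (world z) of weight above 0.08 m and contact force between weight and nest below 0.1 N), for 0.1 s.
At the end, for the whole second after the job is handed in: The weight lies at rest, flat (top up, within 0.06 rad) on the cardboard pattern, its centre within 18 mm of the centre of the drawn rectangle and its length within 0.26 rad of the rectangle's, either way round (horizontal distance between weight and mark below 0.018 m and angle between the x axis of weight and the x axis of card, either way round below 0.26 rad and angle between weight's own z axis and vertical below 0.06 rad and z of weight in the frame of mark below 0.004 m and linear speed of weight below 0.02 m/s); the robot touches nothing.
It fails at once if the weight is dropped or rammed onto the pattern (more than 45 N between them) (contact force between weight and card above 45 N).
It fails at once if a bystander is moved by more than 30 mm (distance of any of bearing, clamp, pot from where it was at the start of the episode above 0.03 m).
It also fails if it takes over 58 s, if anything falls off the work surface, if the arm or the gripper's body presses on something with over 40 N, if the wrist force passes 120 N, or if a joint passes its speed limit or range.

## Working session

There is one attempt and no reset: what is moved stays moved. The work goes in short steps, Python scripts to look and compute and a shell command to move; the robot and the scene stay as the last step left them, time stands still between calls to the robot, and variables do not carry over. Pictures are saved under pics/ and viewed, and the job is handed in when it is done.

```bash
ls; mkdir -p pics; python3 - <<'E'
from plant import ctrl, snapshot
import cv2,numpy as np
o=ctrl.get_obs(); print(o)
for n in("scene","top"):
    s=snapshot(n); cv2.imwrite(f"pics/{n}0.png",s["image"]); print({k:v for k,v in s.items() if k!="image"})
E
```

```text
pics
{'clock': 0.0, 'joint_pos': array([-5.12161029e+01,  2.05907468e+01,  6.33911692e-01, -2.15902856e-02,
       -7.01360647e+01, -1.65088025e+01]), 'qvel': array([ 0.01638147, -0.05327936, -0.02860493,  0.01617708, -0.03288848,
        0.01679888]), 'tau': array([ 8.17793098e-04, -5.82723856e+01,  2.93053257e+01,  6.99770093e+00,
        6.81267818e-03, -7.71120222e-05]), 'tool_pos': array([ 0.2556768 , -0.62416855,  0.22562689]), 'orientation': array([ 1.79905162e+02, -6.94179706e-03, -1.57732252e+02]), 'force': array([0.26862448, 0.90211911, 0.1165723 ]), 'moment': array([-0.0595706 ,  0.00356503,  0.0414755 ]), 'opening': 0.08743970408072473}
{'mtx': array([[391.92337772,   0.        , 317.86481634],
       [  0.        , 391.92337772, 196.27581783],
       [  0.        ,   0.        ,   1.        ]]), 'eye': array([0.93616664, 0.58495568, 1.03142413]), 'attitude': array([ 35.18579956,  -1.02744532, 146.17684903])}
{'mtx': array([[384.18158733,   0.        , 323.38127326],
       [  0.        , 384.18158733, 197.03243151],
       [  0.        ,   0.        ,   1.        ]]), 'eye': array([0.39559045, 0.06571712, 1.02547789]), 'attitude': array([ 11.82597048,  -0.25266529, -91.08531188])}
```

View pics/scene0.png

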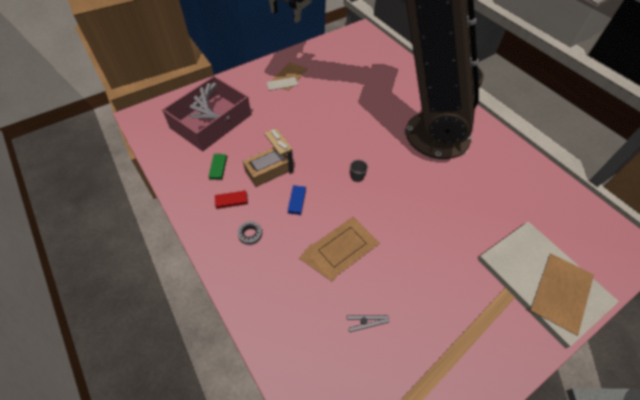

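View pics/top0.png

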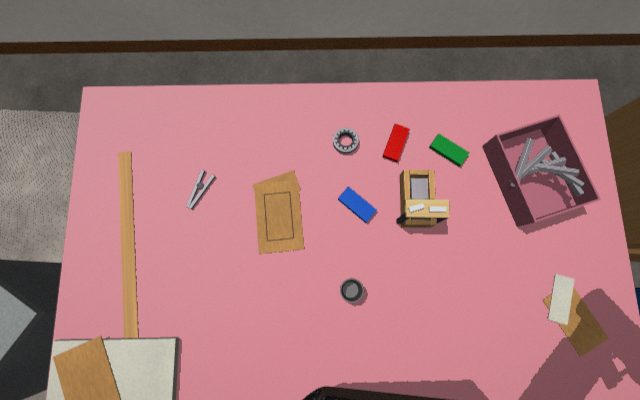

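The weight candidates in the top view are the grey slab in the nest (420,190), blue (357,205), red (396,142) and green (449,150). By its description I choose the grey one in the nest. The card is at (279,216), the bearing at (346,141), the clamp at (201,189) and the pot at (351,290). Next I check the choice in close crops.

```bash
cat > h.py <<'E'
import numpy as np,cv2
from scipy.spatial.transform import Rotation as R
from plant import ctrl, snapshot
def cam(s): return s["mtx"],np.array(s["eye"]),R.from_euler('xyz',s["attitude"],degrees=True).as_matrix()
def proj(s,P):
    K,e,A=cam(s); c=(np.atleast_2d(P)-e)@A; q=np.c_[c[:,0],-c[:,1],-c[:,2]]@K.T
    return q[:,:2]/q[:,2:]
def unproj(s,px,z):
    K,e,A=cam(s); px=np.atleast_2d(px).astype(float)
    d=np.c_[px,np.ones(len(px))]@np.linalg.inv(K).T; d=(d*[1,-1,-1])@A.T
    return e+d*((z-e[2])/d[:,2])[:,None]
def crop(s,x0,y0,w,h,f,name):
    c=s["image"][y0:y0+h,x0:x0+w]; cv2.imwrite(f"pics/{name}.png",cv2.resize(c,None,fx=f,fy=f,interpolation=cv2.INTER_CUBIC))
E
python3 - <<'E'
from h import *
s=snapshot("top"); crop(s,390,155,75,85,7,"nest_top"); crop(s,240,160,75,100,6,"card_top")
print(unproj(s,[[420,190]],.056),unproj(s,[[279,216]],.003))
s=snapshot("scene"); crop(s,235,120,70,70,8,"nest_sc")
E
```

```text
[[ 0.61257092 -0.19306608  0.056     ]] [[0.55959085 0.17750764 0.003     ]]
```

View pics/nest_top.png

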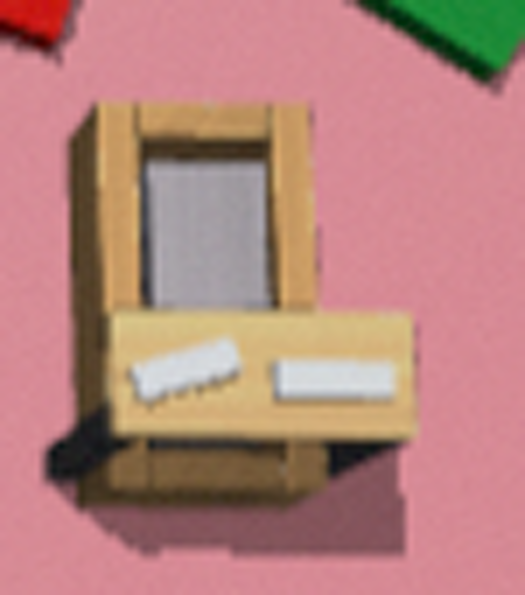

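View pics/card_top.png

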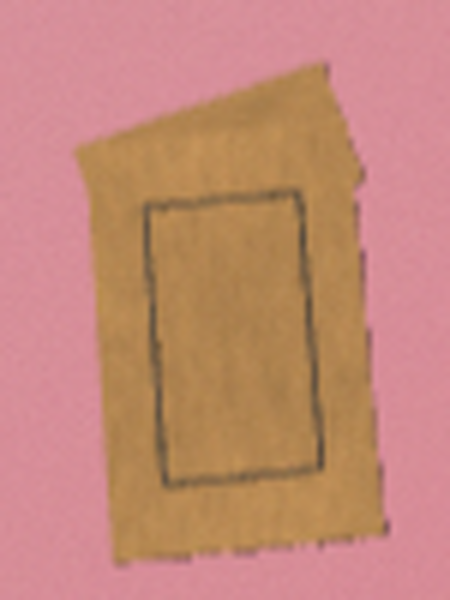

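View pics/nest_sc.png

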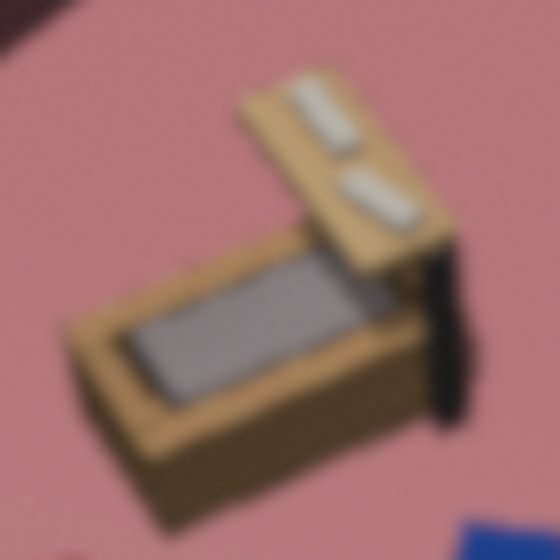

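The grey slab is in the nest with the bridge over its near end, so the choice holds. The mark rectangle's corners show clearly. Next I fit both poses.

```bash
python3 - <<'E'
from h import *
from scipy.optimize import least_squares
T=snapshot("top");S=snapshot("scene")
def px(u,f,o): return (np.array(u)+.5)/f-.5+np.array(o)
tp=[(-73,-40,56,97,102),(-73,40,56,312,103),(20,-52,124,110,312),(20,52,124,415,312),(64,52,124,415,438),(64,-52,124,110,438),(-50,-22,56,145,160),(-50,22,56,268,158)]
sc=[(-73,-40,56,150,455),(-73,40,56,68,328),(-73,-40,0,170,535),(20,-52,124,362,265),(64,-52,124,455,232),(20,52,124,237,105),(64,52,124,330,68)]
tp=np.array(tp,float);sc=np.array(sc,float)
tpx=px(tp[:,3:],7,(390,155)); spx=px(sc[:,3:],8,(235,120))
def W(p,L): return R.from_euler('z',p[2]).apply(L/1000)+[p[0],p[1],0]
for nm in("both","top","scene"):
    def f(p):
        r=[]
        if nm!="scene": r.append((proj(T,W(p,tp[:,:3]))-tpx).ravel())
        if nm!="top": r.append((proj(S,W(p,sc[:,:3]))-spx).ravel())
        return np.concatenate(r)
    q=least_squares(f,[.6,-.19,np.pi],loss='soft_l1'); print(nm,q.x[:2],np.degrees(q.x[2])); print(f(q.x).reshape(-1,2).round(1).tolist())
c=px([(147,206),(299,192),(321,467),(166,484)],6,(240,160)); w=unproj(T,c,.003);print("mark",w.mean(0)); 
e=(w[0]+w[1]-w[2]-w[3])/2; print(np.linalg.norm(e),np.linalg.norm(w[0]-w[1]),np.degrees(np.arctan2(e[1],e[0])))
b=unproj(T,[(357,205),(346,141),(396,142),(449,150),(351,290)],.02);print(b.round(3))
m=w.mean(0);print(proj(S,m))
E
```

```text
both [ 0.59442483 -0.18979844] 178.00558439458302
[[-0.4, 0.2], [-0.6, 0.6], [-0.4, -0.3], [-0.6, 0.4], [0.3, 0.6], [0.1, -0.1], [-0.2, 0.5], [-0.9, 1.1], [-0.8, 0.1], [-1.6, -0.7], [-1.3, 0.7], [-0.8, 0.4], [0.0, -0.9], [-0.8, -0.6], [-0.3, -1.1]]
top [ 0.59536898 -0.19067493] 177.9277875264166
[[-0.1, -0.2], [-0.3, 0.2], [-0.1, -0.7], [-0.3, 0.1], [0.6, 0.2], [0.4, -0.6], [0.2, 0.2], [-0.5, 0.8]]
scene [ 0.59292649 -0.18730282] 178.1686212673775
[[0.0, 0.4], [-0.8, -0.4], [-0.5, 1.0], [0.0, 0.7], [0.9, -0.7], [-0.1, -0.3], [0.4, -0.8]]
mark [0.5609658  0.17899842 0.003     ]
0.12598452194220694 0.06912398142326746 4.469884732146885
[[ 0.583 -0.032  0.02 ]
 [ 0.763 -0.008  0.02 ]
 [ 0.757 -0.146  0.02 ]
 [ 0.732 -0.29   0.02 ]
 [ 0.363 -0.008  0.02 ]]
[[340.66816866 246.12620063]]
```

```bash
cat >> h.py <<'E'
NP=np.array([.5945,-.190,0]); NY=178.0
def nestpose(x,z,lean,y=0,yaw=NY,o=NP):
    """x,y,z mm in nest frame; lean deg about tool y (positive: body to nest -x)"""
    Rn=R.from_euler('z',yaw,degrees=True)
    return Rn.apply(np.array([x,y,z])/1000)+o, Rn*R.from_euler('x',180,degrees=True)*R.from_euler('y',lean,degrees=True)
def delta(p,r):
    o=ctrl.get_obs(); r0=R.from_euler('xyz',o["orientation"],degrees=True)
    d=r0.inv().apply(p-o["tool_pos"]); v=(r0.inv()*r).as_rotvec()
    print("shift",d.round(4),"rot",v.round(4),"deg",np.degrees(np.linalg.norm(v)).round(1),"dist",np.linalg.norm(d).round(3)); return d,v
def st():
    o=ctrl.get_obs(); print({k:np.round(o[k],4).tolist() for k in("clock","tool_pos","orientation","force","joint_pos","opening")})
E
python3 - <<'E'
from h import *
n=np.sqrt(.5)
C=np.array([16,56]);T=C+9.5*np.array([n,n]);H=T+100*np.array([-n,n]);print(T,H)
p,r=nestpose(H[0],H[1],45);print(p);delta(p,r)
p,r=nestpose(H[0],200,0);print(p);delta(p,r)
E
```

```text
[22.71751442 62.71751442] [-47.9931637  133.42819254]
[ 0.64246393 -0.19167494  0.13342819]
shift [-0.5219  0.2539  0.0929] rot [-0.1658  0.7732  0.4017] deg 50.8 dist 0.588
[ 0.64246393 -0.19167494  0.2       ]
shift [-0.5219  0.2539  0.0263] rot [ 5.000e-04 -2.000e-04  4.236e-01] deg 24.3 dist 0.581
```

```bash
python3 -m pendant '[[-0.52,0.254,-0.02,0,0,0.424,-1],[-0.52,0.254,-0.02,0,0,0.424,-1],[-0.52,0.254,-0.02,0,0,0.424,-1],[-0.52,0.254,-0.02,0,0,0.424,-1],[-0.52,0.254,-0.02,0,0,0.424,-1],[-0.52,0.254,-0.02,0,0,0.424,-1],[-0.52,0.254,-0.02,0,0,0.424,-1],[-0.52,0.254,-0.02,0,0,0.424,-1],[-0.52,0.254,-0.02,0,0,0.424,-1],[-0.52,0.254,-0.02,0,0,0.424,-1],[-0.52,0.254,-0.02,0,0,0.424,-1],[-0.52,0.254,-0.02,0,0,0.424,-1]]'
python3 - <<'E'
from h import *
st(); p,r=nestpose(-48,133.4,45);delta(p,r)
E
```

```text
clock: 1.8
tool_pos: [0.6401, -0.1931, 0.2464]
orientation: [-180.0, -0.0, 178.0]
force: [0.1, 0.0, 1.1]
opening: 0.0004
{'clock': 1.8, 'tool_pos': [0.6401, -0.1931, 0.2464], 'orientation': [-179.995, -0.0311, 177.9556], 'force': [0.072, 0.0157, 1.1118], 'joint_pos': [-0.1173, 19.3515, 1.5233, 0.0041, -72.2031, -91.9283], 'opening': 0.0004}
shift [-0.0024  0.0016  0.113 ] rot [ 2.000e-04  7.849e-01 -8.000e-04] deg 45.0 dist 0.113
```

```bash
python3 -m pendant '[[-0.002,0.0016,0.01,0,0.18,0,-1],[-0.002,0.0016,0.03,0,0.36,0,-1],[-0.002,0.0016,0.05,0,0.54,0,-1],[-0.002,0.0016,0.07,0,0.72,0,-1],[-0.0024,0.0016,0.09,0,0.785,0,-1],[-0.0024,0.0016,0.113,0,0.785,0,-1],[-0.0024,0.0016,0.113,0,0.785,0,-1],[-0.0024,0.0016,0.113,0,0.785,0,-1]]'
python3 - <<'E'
from h import *
st(); p,r=nestpose(22.7,62.7,45);delta(p,r)
s=snapshot("scene"); crop(s,200,60,140,140,5,"pre_sc")
s=snapshot("top"); crop(s,350,100,150,150,5,"pre_top")
E
```

```text
clock: 2.8
tool_pos: [0.6435, -0.1916, 0.1364]
orientation: [-180.0, -44.7, 177.9]
force: [0.0, -0.2, 2.0]
opening: 0.0004
{'clock': 2.8, 'tool_pos': [0.6435, -0.1916, 0.1364], 'orientation': [-179.9548, -44.7129, 177.9355], 'force': [0.0184, -0.2309, 2.0061], 'joint_pos': [-0.5737, 52.3846, 32.5272, -1.1059, -114.8426, -91.5242], 'opening': 0.0004}
shift [-8.000e-04 -1.000e-04  1.029e-01] rot [ 0.      0.005  -0.0008] deg 0.3 dist 0.103
```

View pics/pre_sc.png

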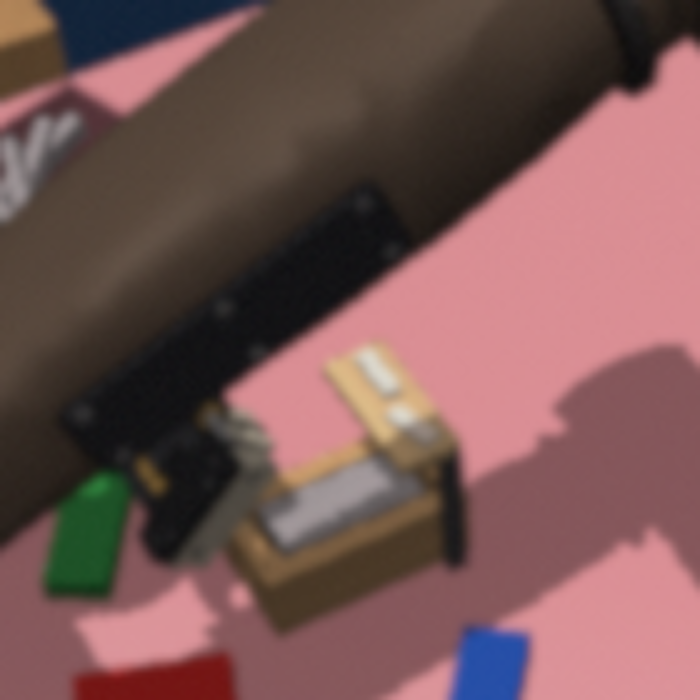

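View pics/pre_top.png

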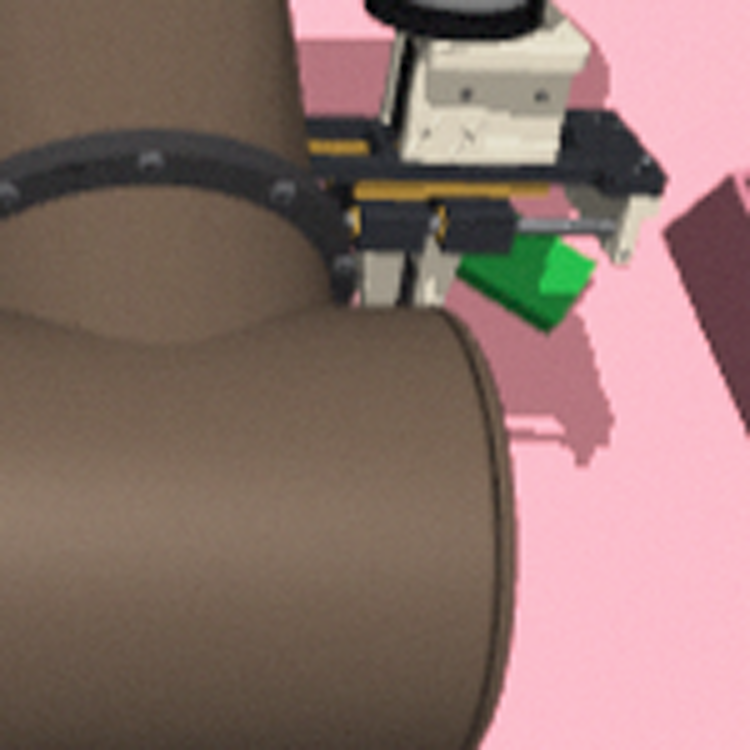

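The picture shows the closed fingers leaning at (200,500), lined up along the nest, with the bridge clear at (390,400). I go in to about 12 mm short.

```bash
python3 -m pendant '[[0,0,0.03,0,0.005,0,-1],[-0.0008,0,0.06,0,0.005,0,-1],[-0.0008,0,0.08,0,0.005,0,-1],[-0.0008,0,0.09,0,0.005,0,-1],[-0.0008,0,0.09,0,0.005,0,-1],[-0.0008,0,0.09,0,0.005,0,-1]]'
python3 - <<'E'
from h import *
st(); p,r=nestpose(22.7,62.7,45);delta(p,r)
s=snapshot("scene"); crop(s,220,100,90,90,8,"pre2_sc")
E
```

```text
clock: 3.65
tool_pos: [0.5811, -0.1888, 0.0703]
orientation: [-180.0, -45.1, 178.0]
force: [-0.2, -1.0, 0.6]
opening: 0.0009
{'clock': 3.65, 'tool_pos': [0.5811, -0.1888, 0.0703], 'orientation': [-179.979, -45.1457, 177.9801], 'force': [-0.1715, -1.0345, 0.6073], 'joint_pos': [-0.4299, 49.8534, 17.7241, -1.1352, -103.0033, -91.377], 'opening': 0.0009}
shift [ 0.0012 -0.0007  0.0119] rot [-0.0001 -0.0025 -0.0002] deg 0.1 dist 0.012
```

View pics/pre2_sc.png

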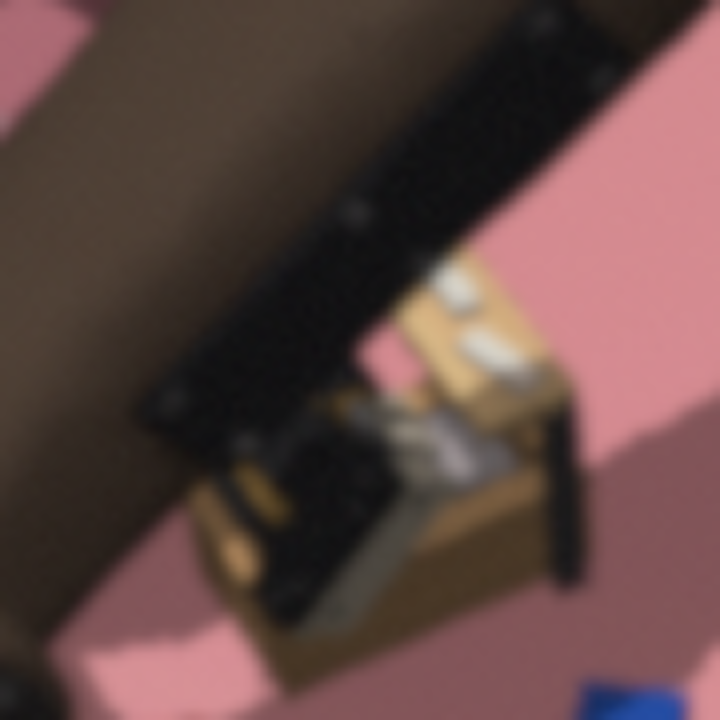

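```bash
python3 -m pendant '[[0.001,-0.0007,0.005,0,0,0,-1],[0.001,-0.0007,0.010,0,0,0,-1],[0.001,-0.0007,0.010,0,0,0,-1],[0.001,-0.0007,0.010,0,0,0,-1]]'
python3 -m pendant '[[0,0,0.002,0,0,0,-1],[0,0,0.004,0,0,0,-1],[0,0,0.004,0,0,0,-1]]'
python3 - <<'E'
from h import *
st(); p,r=nestpose(22.7,62.7,45);delta(p,r)
E
```

```text
clock: 4.2
tool_pos: [0.5723, -0.1891, 0.063]
orientation: [180.0, -45.3, 178.0]
force: [-0.7, -0.4, 0.1]
opening: 0.0001
clock: 4.58
tool_pos: [0.5713, -0.1892, 0.0618]
orientation: [-179.9, -45.0, 178.0]
force: [5.8, 2.2, 7.8]
opening: 0.0005
{'clock': 4.575, 'tool_pos': [0.5713, -0.1892, 0.0618], 'orientation': [-179.911, -45.0333, 178.001], 'force': [5.7977, 2.246, 7.7537], 'joint_pos': [-0.4247, 49.4295, 15.5851, -1.0446, -101.178, -91.3151], 'opening': 0.0005}
shift [ 0.0003  0.0001 -0.001 ] rot [-0.0016 -0.0006  0.    ] deg 0.1 dist 0.001
```

```bash
python3 -m pendant '[[0,0,0.0015,0,0,0,-1],[0,0,0.003,0,0,0,-1],[0,0,0.003,0,0,0,-1]]'
python3 -m pendant '[[0,0,0.0015,0,0,0,-1],[0,0,0.003,0,0,0,-1],[0,0,0.003,0,0,0,-1]]'
```

```text
clock: 4.95
tool_pos: [0.5692, -0.1892, 0.0601]
orientation: [-179.9, -45.0, 178.0]
force: [6.8, 1.6, 10.3]
opening: 0.0004
clock: 5.32
tool_pos: [0.5666, -0.1892, 0.0581]
orientation: [-179.9, -45.1, 178.0]
force: [4.3, 0.3, 10.2]
opening: 0.0009
```

```bash
python3 -m pendant '[[0,0,0.0015,0,0,0,-1],[0,0,0.003,0,0,0,-1],[0,0,0.003,0,0,0,-1]]'
python3 -m pendant '[[0,0,0.001,0,0,0,-1],[0,0,0.002,0,0,0,-1],[0,0,0.002,0,0,0,-1]]'
python3 - <<'E'
from h import *
st(); 
s=snapshot("scene"); crop(s,220,100,90,90,8,"press_sc")
E
```

```text
clock: 5.7
tool_pos: [0.5643, -0.1892, 0.056]
orientation: [-179.9, -45.1, 178.0]
force: [3.7, 1.1, 10.3]
opening: 0.0002
clock: 6.08
tool_pos: [0.5627, -0.1892, 0.0546]
orientation: [-179.9, -45.2, 178.0]
force: [3.4, 1.3, 10.7]
opening: 0.0006
{'clock': 6.075, 'tool_pos': [0.5627, -0.1892, 0.0546], 'orientation': [-179.8943, -45.1603, 177.9852], 'force': [3.4102, 1.3413, 10.7461], 'joint_pos': [-0.4252, 49.2216, 13.9466, -1.0367, -99.8748, -91.2988], 'opening': 0.0006}
```

View pics/press_sc.png

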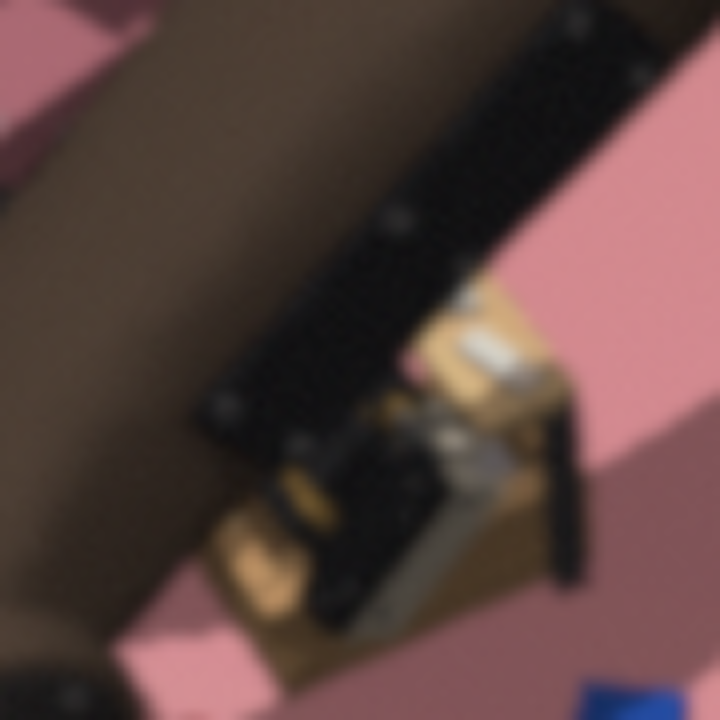

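```bash
python3 -m pendant '[[0,0,0.001,0,0,0,-1],[0,0,0.002,0,0,0,-1],[0,0,0.002,0,0,0,-1]]'
python3 -m pendant '[[0,0,0.001,0,0,0,-1],[0,0,0.002,0,0,0,-1],[0,0,0.002,0,0,0,-1]]'
```

```text
clock: 6.5
tool_pos: [0.5611, -0.1892, 0.0531]
orientation: [-179.9, -45.2, 178.0]
force: [2.5, 0.2, 10.6]
opening: 0.0003
clock: 6.88
tool_pos: [0.5595, -0.1892, 0.0517]
orientation: [-179.9, -45.2, 178.0]
force: [2.4, -0.2, 10.9]
opening: 0.0004
```

```bash
python3 -m pendant '[[0,0,0.001,0,0,0,-1],[0,0,0.002,0,0,0,-1],[0,0,0.002,0,0,0,-1]]'
python3 -m pendant '[[0,0,0.001,0,0,0,-1],[0,0,0.002,0,0,0,-1],[0,0,0.002,0,0,0,-1]]'
```

```text
clock: 7.25
tool_pos: [0.558, -0.1893, 0.0508]
orientation: [-179.9, -45.2, 178.0]
force: [1.8, 1.0, 13.1]
opening: 0.0004
clock: 7.62
tool_pos: [0.5569, -0.1893, 0.0501]
orientation: [-179.8, -45.2, 178.0]
force: [2.8, 0.9, 16.8]
opening: 0.0005
```

The force is rising, which suggests the stop. I hold, press 2 mm more, then retract along the tool axis and look.

```bash
python3 -m pendant '[[0,0,0.002,0,0,0,-1],[0,0,0.002,0,0,0,-1],[0,0,0.002,0,0,0,-1]]'
python3 -m pendant '[[0,0,-0.01,0,0,0,-1],[0,0,-0.04,0,0,0,-1],[0,0,-0.1,0,0,0,-1],[0,0,-0.13,0,0,0,-1],[0,0,-0.13,0,0,0,-1]]'
python3 - <<'E'
from h import *
st(); p,r=nestpose(-30,150,0);delta(p,r)
s=snapshot("scene"); crop(s,220,100,90,90,8,"tip_sc")
E
```

```text
clock: 8.0
tool_pos: [0.5556, -0.1894, 0.0495]
orientation: [-179.8, -45.2, 178.0]
force: [4.2, 1.0, 19.3]
opening: 0.0006
clock: 8.62
tool_pos: [0.6487, -0.1918, 0.1375]
orientation: [-180.0, -45.1, 178.0]
force: [-0.4, -0.4, -1.2]
opening: 0.0006
{'clock': 8.625, 'tool_pos': [0.6487, -0.1918, 0.1375], 'orientation': [-179.9891, -45.064, 177.9863], 'force': [-0.3971, -0.3942, -1.2173], 'joint_pos': [-0.5839, 53.1291, 34.0203, -1.1134, -115.9422, -91.4971], 'opening': 0.0006}
shift [ 0.026  -0.0001  0.0083] rot [-1.000e-04 -7.865e-01 -2.000e-04] deg 45.1 dist 0.027
```

View pics/tip_sc.png

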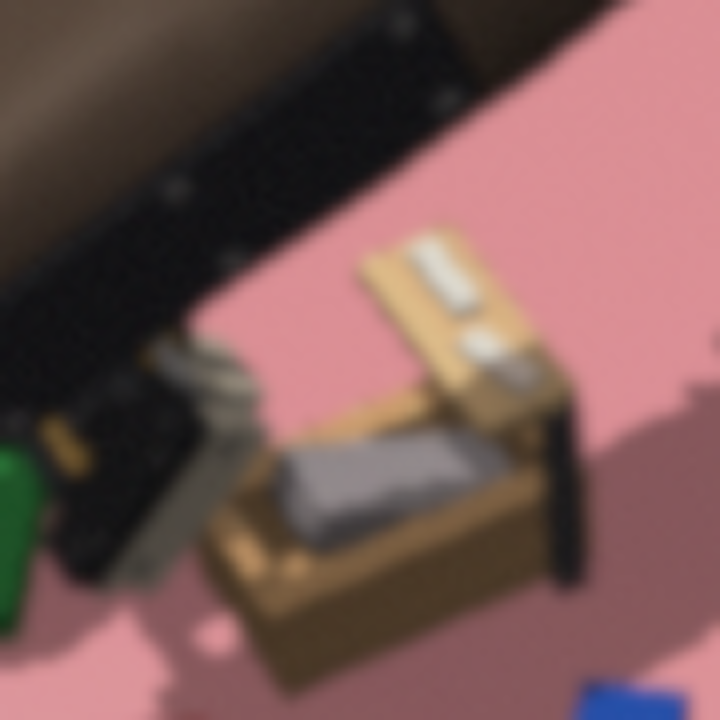

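The weight is tipped up and staying up. Its raised end is at about (280–320, 455–545) in the crop. I check it against the 0.44 rad model.

```bash
python3 - <<'E'
from h import *
s=snapshot("scene"); im=cv2.resize(s["image"][100:190,220:310],None,fx=8,fy=8,interpolation=cv2.INTER_CUBIC)
for t,col in((.44,(0,255,0)),(.36,(0,0,255))):
    c,n=np.cos(t),np.sin(t); L=[]
    for x,y,z in((-50,-22,24),(-50,22,24),(50,22,24),(50,-22,24),(-50,-22,24),(-50,-22,4),(50,-22,4)): L.append([x*c+z*n,y,32+z*c-x*n])
    P=R.from_euler('z',NY,degrees=True).apply(np.array(L)/1000)+NP
    q=(proj(s,P)-[220,100]+.5)*8-.5; cv2.polylines(im,[q.round().astype(int)],False,col,1)
cv2.imwrite("pics/tip_ov.png",im)
E
```

```text
(no output)
```

View pics/tip_ov.png

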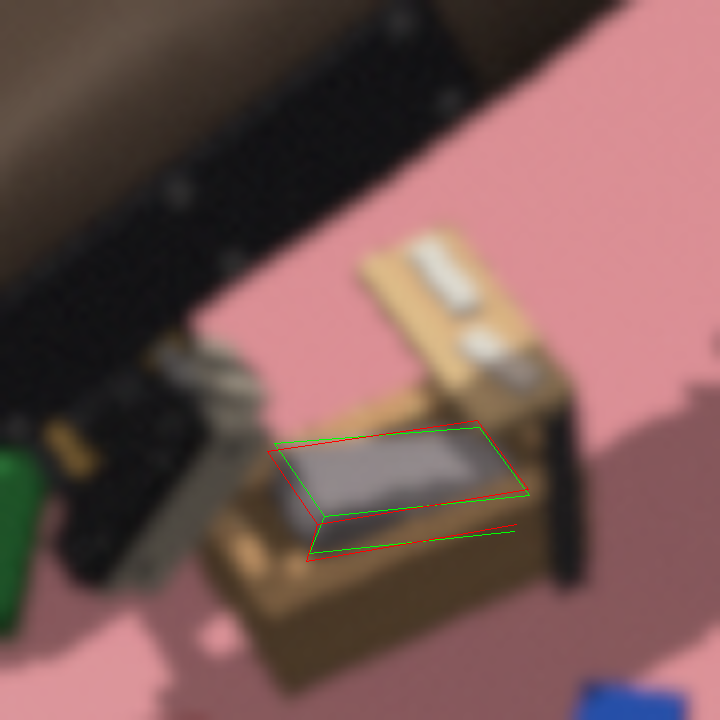

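```bash
python3 -m pendant '[[0.005,0,-0.005,0,-0.18,0,0.5],[0.012,0,-0.01,0,-0.36,0,1],[0.02,0,-0.005,0,-0.54,0,1],[0.024,0,0.002,0,-0.72,0,1],[0.026,0,0.0083,0,-0.7865,0,1],[0.026,0,0.0083,0,-0.7865,0,1],[0.026,0,0.0083,0,-0.7865,0,1],[0.026,0,0.0083,0,-0.7865,0,1]]'
python3 - <<'E'
from h import *
st(); p,r=nestpose(-28,60,0);delta(p,r)
s=snapshot("scene"); crop(s,200,80,120,110,6,"hov_sc")
E
```

```text
clock: 9.72
tool_pos: [0.623, -0.1909, 0.1486]
orientation: [-180.0, -0.3, 178.0]
force: [1.0, 1.5, 0.3]
opening: 0.0752
{'clock': 9.725, 'tool_pos': [0.623, -0.1909, 0.1486], 'orientation': [-179.9968, -0.2968, 177.9865], 'force': [0.9647, 1.5025, 0.2874], 'joint_pos': [0.0783, 21.7355, -8.1463, -0.0088, -60.4149, -92.0875], 'opening': 0.0752}
shift [ 0.0001 -0.0001  0.0886] rot [-0.0001 -0.0052 -0.0002] deg 0.3 dist 0.089
```

View pics/hov_sc.png

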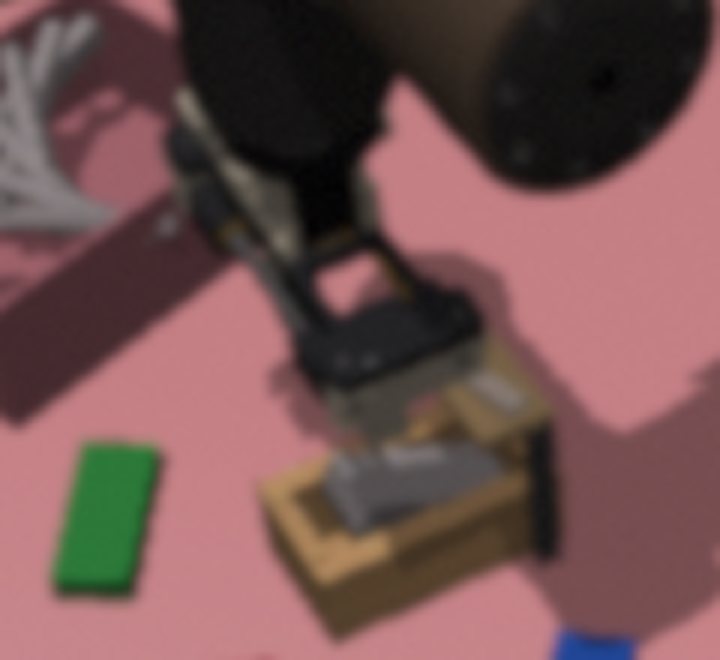

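```bash
python3 -m pendant '[[0,0,0.03,0,-0.005,0,1],[0,0,0.06,0,-0.005,0,1],[0,0,0.075,0,-0.005,0,1],[0,0,0.085,0,-0.005,0,1],[0,0,0.088,0,-0.005,0,1],[0,0,0.088,0,-0.005,0,1],[0,0,0.088,0,-0.005,0,1]]'
python3 - <<'E'
from h import *
st(); p,r=nestpose(-28,60,0);delta(p,r)
s=snapshot("scene"); crop(s,220,100,90,90,8,"gr_sc")
E
```

```text
clock: 10.65
tool_pos: [0.623, -0.191, 0.0624]
orientation: [-180.0, 0.2, 178.0]
force: [-0.1, 0.3, -0.3]
opening: 0.0873
{'clock': 10.65, 'tool_pos': [0.623, -0.191, 0.0624], 'orientation': [-179.9938, 0.1659, 177.9926], 'force': [-0.1379, 0.3325, -0.2987], 'joint_pos': [0.085, 26.2697, -13.7017, 0.016, -49.863, -92.1027], 'opening': 0.0873}
shift [ 0.0005 -0.      0.0024] rot [-0.0001  0.0029 -0.0001] deg 0.2 dist 0.002
```

View pics/gr_sc.png

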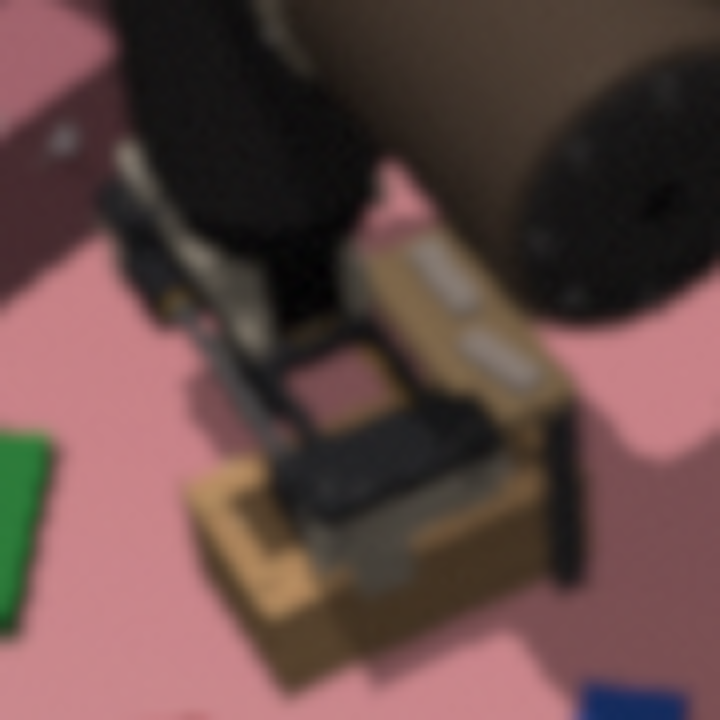

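The open fingers straddle the raised end just above the rim. I go down 2.5 mm and close.

```bash
python3 -m pendant '[[0,0,0.0025,0,0,0,1],[0,0,0.0025,0,0,0,0.4],[0,0,0.0025,0,0,0,0],[0,0,0.0025,0,0,0,-0.5],[0,0,0.0025,0,0,0,-1],[0,0,0.0025,0,0,0,-1],[0,0,0.0025,0,0,0,-1],[0,0,0.0025,0,0,0,-1],[0,0,0.0025,0,0,0,-1]]'
```

```text
clock: 11.82
tool_pos: [0.6225, -0.1909, 0.0591]
orientation: [-180.0, 0.1, 178.0]
force: [0.7, -0.5, 0.1]
opening: 0.0434
```

```bash
python3 -m pendant '[[0,0,-0.004,0,0,0,-1],[0,0,-0.01,0,0,0,-1],[0,0,-0.018,0,0,0,-1],[0,0,-0.025,0,0,0,-1],[0,0,-0.03,0,0,0,-1],[0,0,-0.03,0,0,0,-1]]'
python3 - <<'E'
from h import *
st()
s=snapshot("scene"); crop(s,220,90,100,100,7,"lift_sc")
E
```

```text
clock: 12.58
tool_pos: [0.6227, -0.1909, 0.0896]
orientation: [-180.0, 0.1, 178.0]
force: [-0.4, 1.0, -4.0]
opening: 0.044
{'clock': 12.575, 'tool_pos': [0.6227, -0.1909, 0.0896], 'orientation': [-179.9998, 0.1427, 177.9839], 'force': [-0.402, 1.0124, -3.9923], 'joint_pos': [0.0868, 24.6083, -12.2515, 0.0068, -52.9977, -92.107], 'opening': 0.044}
```

View pics/lift_sc.png

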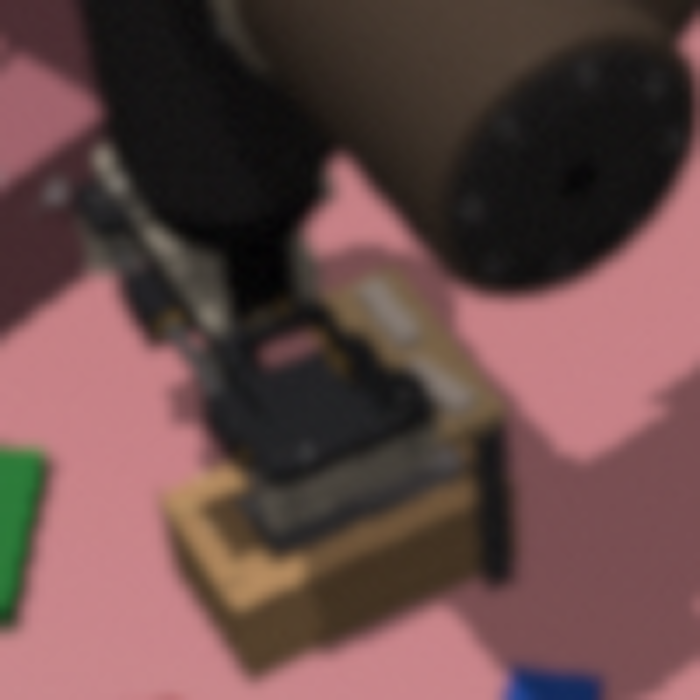

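It holds: the force reads -4 N, the weight's own. I continue up, easing toward nest -x.

```bash
python3 -m pendant '[[0,0,-0.008,0,0,0,-1],[-0.002,0,-0.016,0,0,0,-1],[-0.005,0,-0.025,0,0,0,-1],[-0.01,0,-0.032,0,0,0,-1],[-0.012,0,-0.035,0,0,0,-1],[-0.012,0,-0.035,0,0,0,-1]]'
python3 - <<'E'
from h import *
st()
s=snapshot("scene"); crop(s,220,90,100,100,7,"lift2_sc")
E
```

```text
clock: 13.38
tool_pos: [0.6345, -0.1913, 0.1241]
orientation: [180.0, 0.1, 178.0]
force: [-0.6, 0.2, -4.7]
opening: 0.0442
{'clock': 13.375, 'tool_pos': [0.6345, -0.1913, 0.1241], 'orientation': [179.9961, 0.0973, 177.9821], 'force': [-0.6378, 0.228, -4.6723], 'joint_pos': [0.0453, 23.691, -8.5798, -0.0005, -57.6319, -92.063], 'opening': 0.0442}
```

View pics/lift2_sc.png

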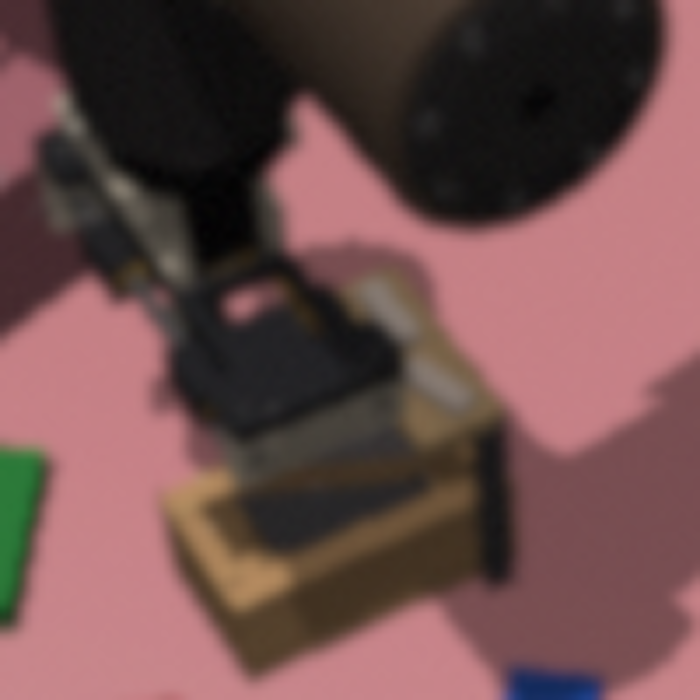

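```bash
python3 -m pendant '[[-0.01,0,0,0,0,0,-1],[-0.025,0,-0.003,0,0,0,-1],[-0.045,0,-0.006,0,0,0,-1],[-0.07,0,-0.01,0,0,0,-1],[-0.09,0,-0.02,0,0,0,-1],[-0.1,0,-0.05,0,0,0,-1],[-0.1,0,-0.09,0,0,0,-1],[-0.1,0,-0.1,0,0,0,-1],[-0.1,0,-0.1,0,0,0,-1]]'
python3 - <<'E'
from h import *
st()
s=snapshot("scene"); crop(s,180,60,130,130,6,"lift3_sc")
s=snapshot("top"); crop(s,350,80,150,150,5,"lift3_top")
E
```

```text
clock: 14.55
tool_pos: [0.7343, -0.1947, 0.224]
orientation: [180.0, 0.1, 178.0]
force: [-0.6, 0.4, -4.7]
opening: 0.0434
{'clock': 14.55, 'tool_pos': [0.7343, -0.1947, 0.224], 'orientation': [179.9717, 0.1117, 177.9747], 'force': [-0.6263, 0.3574, -4.6675], 'joint_pos': [-0.2351, 28.5932, 12.9599, -0.0258, -74.2541, -91.7832], 'opening': 0.0434}
```

View pics/lift3_sc.png

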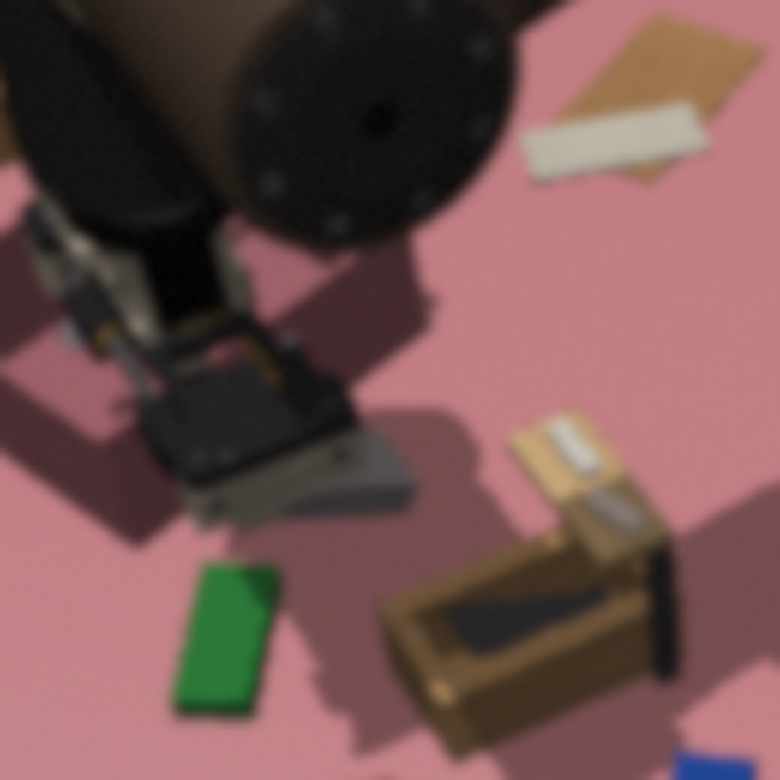

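```bash
cat >> h.py <<'E'
MK=np.array([.561,.1785,.003]); MYAW=184.5
GT=.44; GD=3.0; GX,GZ=-28.0,59.1   # tilt, slide, TCP at grasp in nest (mm)
def rel(t=None,d=None):
    t=GT if t is None else t; d=GD if d is None else d
    # TCP pose in weight frame
    Rw=R.from_euler('y',t); ow=np.array([0,0,32])+Rw.apply([d,0,4])
    return Rw.inv().apply(np.array([GX,0,GZ])-ow)/1000, Rw.inv()*R.from_euler('x',180,degrees=True)
def toolfor(wp,wyaw,pitch=0,**k):
    p,r=rel(**k); W=R.from_euler('z',wyaw,degrees=True)*R.from_euler('y',pitch); return wp+W.apply(p),W*r
E
python3 - <<'E'
from h import *
print(rel()[0])
p,r=toolfor(MK+[0,0,.13],MYAW);print(p);delta(p,r)
E
```

```text
[-0.03987601  0.          0.00859247]
[0.60075308 0.18162864 0.14159247]
shift [0.1457 0.3712 0.0809] rot [ 0.0258  0.4383 -0.1119] deg 26.0 dist 0.407
```

```bash
python3 -m pendant '[[0.02,0.04,0.0,0,0.04,0,-1],[0.04,0.09,0.01,0,0.08,-0.01,-1],[0.06,0.14,0.02,0,0.14,-0.03,-1],[0.08,0.19,0.03,0.01,0.2,-0.05,-1],[0.1,0.24,0.04,0.01,0.26,-0.07,-1],[0.12,0.29,0.05,0.02,0.32,-0.09,-1],[0.135,0.33,0.065,0.026,0.38,-0.112,-1],[0.1457,0.36,0.075,0.026,0.42,-0.112,-1],[0.1457,0.3712,0.081,0.026,0.438,-0.112,-1],[0.1457,0.3712,0.081,0.026,0.438,-0.112,-1],[0.1457,0.3712,0.081,0.026,0.438,-0.112,-1]]'
cat >> h.py <<'E'
def overlay(s,x0,y0,w,h,f,name,tilts,boxes=True,**k):
    im=cv2.resize(s["image"][y0:y0+h,x0:x0+w],None,fx=f,fy=f,interpolation=cv2.INTER_CUBIC)
    o=ctrl.get_obs(); Rt=R.from_euler('xyz',o["orientation"],degrees=True)
    for t,col in tilts:
        p,r=rel(t=t,**k); Rw=Rt*r.inv(); ow=o["tool_pos"]-Rw.apply(p)
        V=np.array([(-50,-22,20),(-50,22,20),(50,22,20),(50,-22,20),(-50,-22,20),(-50,-22,0),(50,-22,0),(50,-22,20),(50,-22,0),(50,22,0),(50,22,20)])/1000
        q=(proj(s,Rw.apply(V)+ow)-[x0,y0]+.5)*f-.5; cv2.polylines(im,[q.round().astype(int)],False,col,1)
        print(t,ow.round(4),"wz",Rw.apply([0,0,1]).round(3),"wx",Rw.apply([1,0,0]).round(3))
    cv2.imwrite(f"pics/{name}.png",im)
E
python3 - <<'E'
from h import *
st()
s=snapshot("scene"); crop(s,270,140,130,130,6,"c0_sc"); overlay(s,270,140,130,130,6,"c1_sc",[(.44,(0,255,0))])
s=snapshot("top"); overlay(s,220,140,130,120,6,"c1_top",[(.44,(0,255,0))])
E
```

```text
clock: 16.02
tool_pos: [0.6022, 0.1801, 0.1433]
orientation: [-179.9, -25.0, -175.6]
force: [-0.2, 0.5, -4.1]
opening: 0.044
{'clock': 16.025, 'tool_pos': [0.6022, 0.1801, 0.1433], 'orientation': [-179.9055, -24.9863, -175.5939], 'force': [-0.2328, 0.4719, -4.0564], 'joint_pos': [28.1482, 35.045, 12.8135, -9.7051, -90.8929, -111.8829], 'opening': 0.044}
0.44 [0.5625 0.177  0.1349] wz [-0.004  0.001  1.   ] wx [-0.997 -0.077 -0.004]
0.44 [0.5625 0.177  0.1351] wz [-0.005  0.001  1.   ] wx [-0.997 -0.077 -0.005]
```

View pics/c0_sc.png

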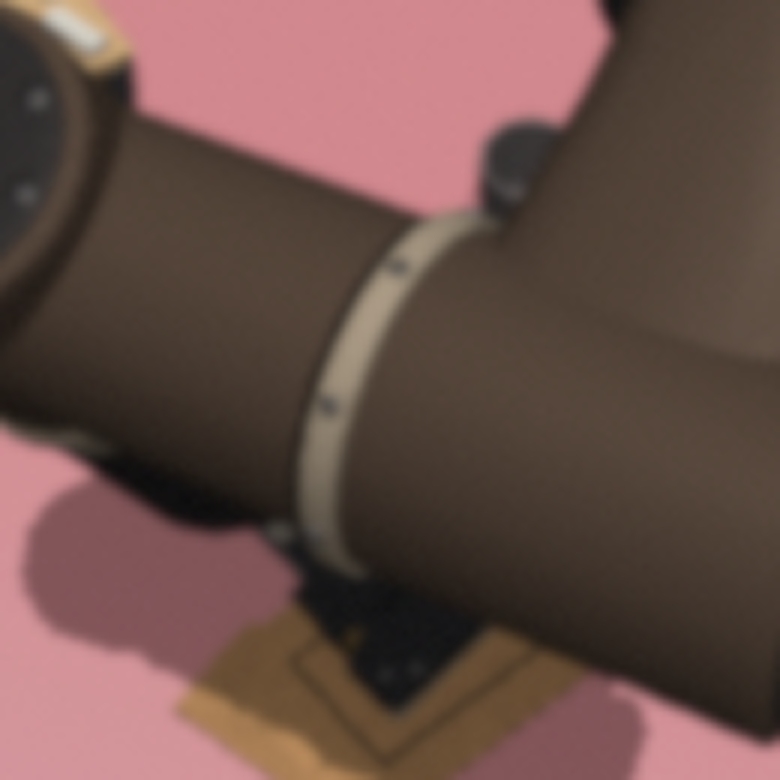

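View pics/c1_sc.png

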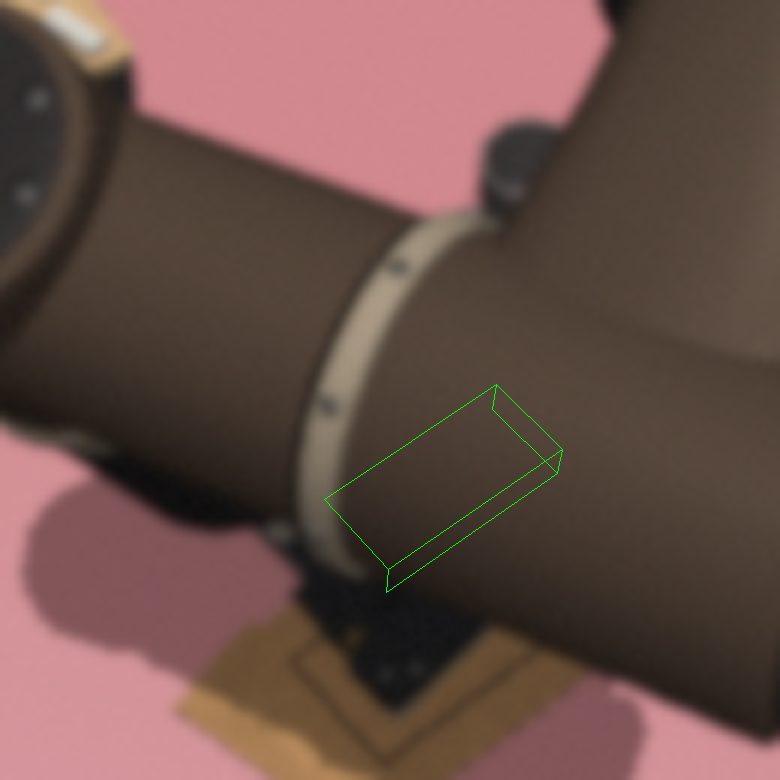

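View pics/c1_top.png

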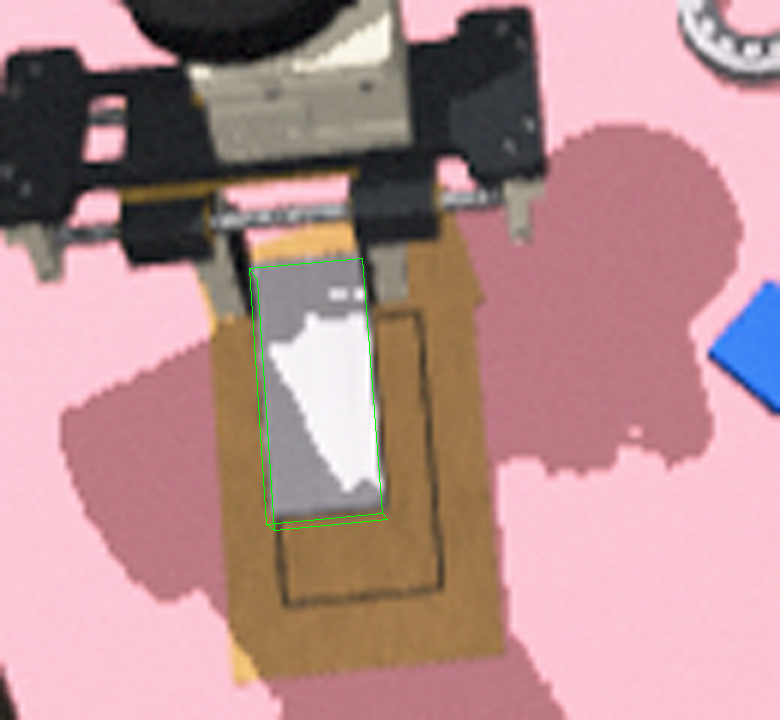

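The top view shows the weight held flat: its outline (250–385, 258–527) fits the model within about 3 mm. Mark and yaw also agree, so I lower it to 8 mm above the card.

```bash
python3 - <<'E'
from h import *
p,r=toolfor(MK+[0,0,.008],MYAW);print(p);delta(p,r)
E
```

```text
[0.60075308 0.18162864 0.01959247]
shift [-0.0512  0.0017  0.1132] rot [-0.0004  0.0045 -0.0014] deg 0.3 dist 0.124
```

```bash
python3 -m pendant '[[-0.01,0.001,0.022,0,0,0,-1],[-0.02,0.0017,0.045,0,0.004,0,-1],[-0.03,0.0017,0.067,0,0.004,0,-1],[-0.04,0.0017,0.09,0,0.004,0,-1],[-0.048,0.0017,0.106,0,0.004,0,-1],[-0.051,0.0017,0.113,0,0.004,0,-1],[-0.051,0.0017,0.113,0,0.004,0,-1],[-0.051,0.0017,0.113,0,0.004,0,-1]]'
python3 - <<'E'
from h import *
p,r=toolfor(MK,MYAW);print(p);delta(p,r)
s=snapshot("top"); overlay(s,220,140,130,120,6,"c2_top",[(.44,(0,255,0))])
s=snapshot("scene"); crop(s,270,180,130,130,6,"c2_sc")
E
```

```text
clock: 17.12
tool_pos: [0.6006, 0.1828, 0.02]
orientation: [-180.0, -25.2, -175.5]
force: [0.5, 0.0, -3.3]
opening: 0.044
[0.60075308 0.18162864 0.01159247]
shift [-0.0036 -0.0012  0.0076] rot [-0.0009  0.0005  0.0001] deg 0.1 dist 0.009
0.44 [0.5608 0.1798 0.0114] wz [-0.001  0.001  1.   ] wx [-0.997 -0.079 -0.001]
```

View pics/c2_top.png

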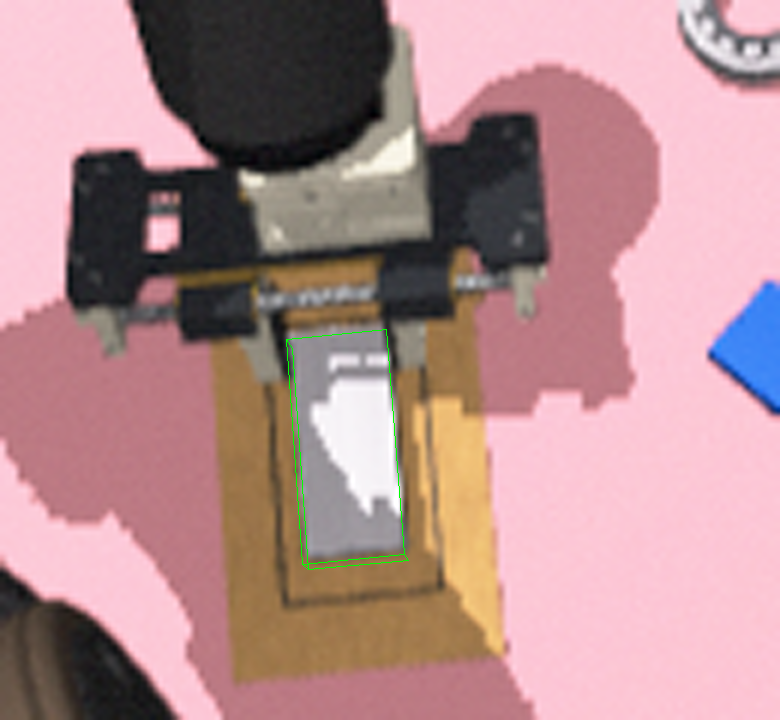

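View pics/c2_sc.png

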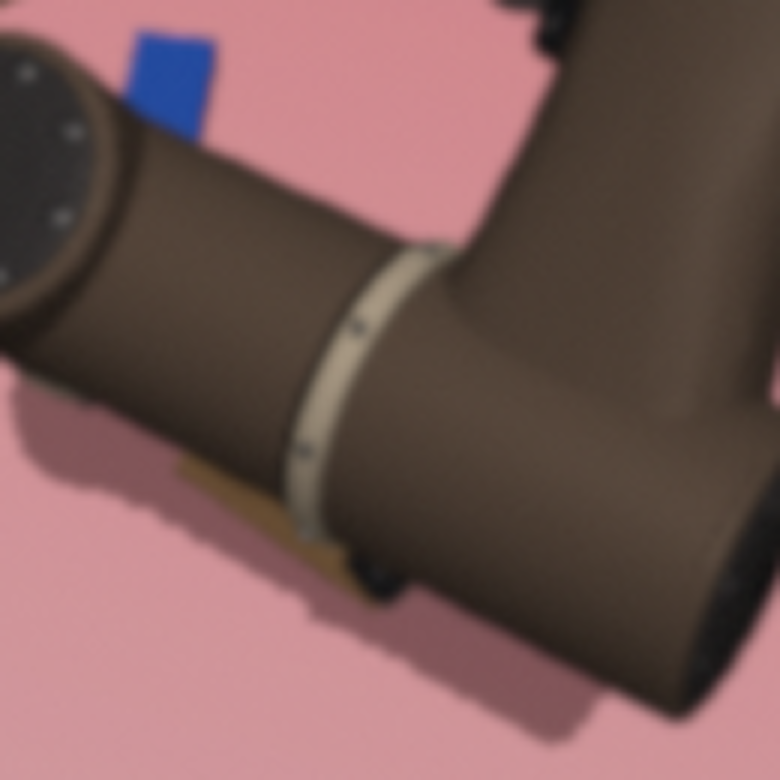

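The weight (287–407, 328–568) lies centred in the rectangle once parallax is allowed for. I creep down while watching the force.

```bash
python3 -m pendant '[[-0.0009,-0.001,0.0018,0,0,0,-1],[-0.0018,-0.001,0.0036,0,0,0,-1],[-0.0018,-0.001,0.0036,0,0,0,-1],[-0.0018,-0.001,0.0036,0,0,0,-1]]'
python3 -m pendant '[[-0.0004,0,0.0009,0,0,0,-1],[-0.0009,0,0.0018,0,0,0,-1],[-0.0009,0,0.0018,0,0,0,-1]]'
```

```text
clock: 17.73
tool_pos: [0.6001, 0.1817, 0.0149]
orientation: [-179.9, -25.3, -175.5]
force: [-0.6, -0.1, -4.7]
opening: 0.0436
clock: 18.1
tool_pos: [0.6001, 0.1817, 0.0129]
orientation: [-179.9, -25.3, -175.5]
force: [-0.7, 0.2, -3.4]
opening: 0.0435
```

```bash
python3 -m pendant '[[-0.0002,0,0.0004,0,0,0,-1],[-0.0004,0,0.0009,0,0,0,-1],[-0.0004,0,0.0009,0,0,0,-1]]'
python3 -m pendant '[[-0.0002,0,0.0004,0,0,0,-1],[-0.0004,0,0.0009,0,0,0,-1],[-0.0004,0,0.0009,0,0,0,-1]]'
python3 -m pendant '[[-0.0002,0,0.0004,0,0,0,-1],[-0.0004,0,0.0009,0,0,0,-1],[-0.0004,0,0.0009,0,0,0,-1]]'
```

```text
clock: 18.48
tool_pos: [0.6003, 0.1817, 0.0122]
orientation: [-179.9, -25.3, -175.5]
force: [0.7, 1.1, -1.7]
opening: 0.0438
clock: 18.85
tool_pos: [0.6003, 0.1817, 0.0117]
orientation: [-179.9, -25.2, -175.5]
force: [0.3, 0.1, 5.5]
opening: 0.0438
clock: 19.23
tool_pos: [0.6004, 0.1817, 0.0117]
orientation: [-179.9, -25.2, -175.5]
force: [-0.9, 0.3, 10.7]
opening: 0.0436
```

Contact is at z 0.0117, as predicted. I ease off slightly and open.

```bash
python3 -m pendant '[[0.0004,0,-0.001,0,0,0,-1],[0.0004,0,-0.001,0,0,0,-1],[0.0004,0,-0.001,0,0,0,-0.2],[0.0004,0,-0.001,0,0,0,0.2],[0.0004,0,-0.001,0,0,0,0.5],[0.0004,0,-0.001,0,0,0,0.5],[0.0004,0,-0.001,0,0,0,0.5]]'
python3 - <<'E'
from h import *
st()
s=snapshot("top"); overlay(s,220,140,130,120,6,"rel_top",[(.44,(0,255,0))])
E
```

```text
clock: 20.1
tool_pos: [0.6001, 0.1816, 0.0109]
orientation: [-179.9, -25.3, -175.5]
force: [0.2, 0.0, -0.4]
opening: 0.0653
{'clock': 20.1, 'tool_pos': [0.6001, 0.1816, 0.0109], 'orientation': [-179.9188, -25.2871, -175.5192], 'force': [0.1737, 0.0422, -0.4076], 'joint_pos': [28.2681, 41.9481, 6.9109, -10.0477, -78.5452, -109.7093], 'opening': 0.0653}
0.44 [0.5604 0.1785 0.0024] wz [0.001 0.001 1.   ] wx [-0.997 -0.079  0.001]
```

View pics/rel_top.png

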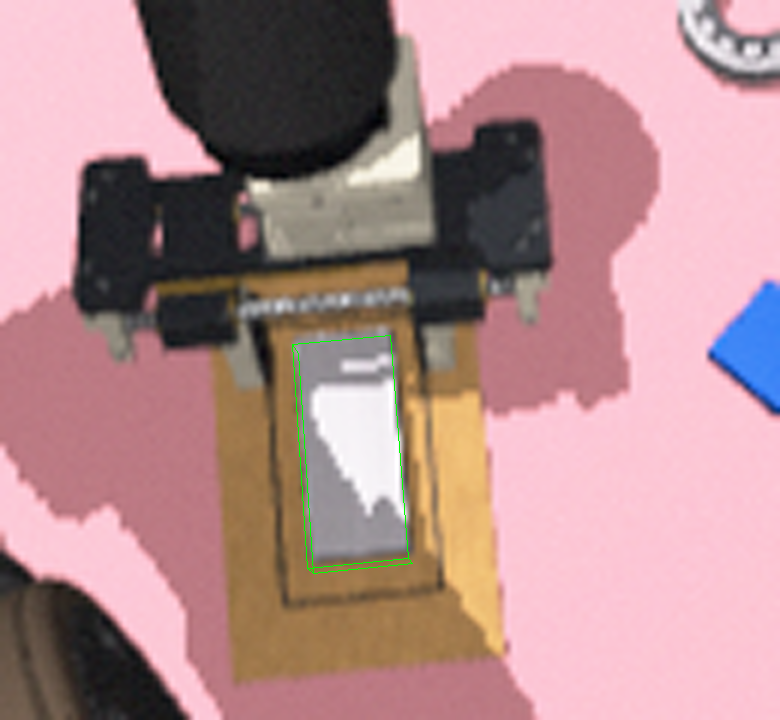

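Released, with no force on the tool. I retract along the tool axis, then back away.

```bash
python3 -m pendant '[[0,0,-0.01,0,0,0,0.5],[0,0,-0.03,0,0,0,0.5],[0,0,-0.07,0,0,0,0.5],[0,0,-0.12,0,0,0,0.5],[0,0,-0.17,0,0,0,0.5],[0,0,-0.2,0,0,0,0.5],[0,-0.05,-0.2,0,0,0,0.5],[0,-0.1,-0.2,0,0,0,0.5],[0,-0.15,-0.2,0,0,0,0.5],[0,-0.2,-0.2,0,0,0,0.5],[0,-0.2,-0.2,0,0,0,0.5]]'
python3 - <<'E'
from h import *
st()
s=snapshot("top"); crop(s,220,140,130,120,6,"fin_top");cv2.imwrite("pics/fin_topfull.png",s["image"])
s=snapshot("scene"); crop(s,280,200,120,100,6,"fin_sc")
E
```

```text
clock: 21.52
tool_pos: [0.7011, -0.015, 0.1928]
orientation: [-179.9, -25.3, -175.8]
force: [0.7, 0.3, 0.0]
opening: 0.0656
{'clock': 21.525, 'tool_pos': [0.7011, -0.015, 0.1928], 'orientation': [-179.8749, -25.2624, -175.8063], 'force': [0.6796, 0.2939, 0.04], 'joint_pos': [12.6718, 40.7179, 27.1844, -3.5546, -101.482, -98.3849], 'opening': 0.0656}
```

View pics/fin_top.png

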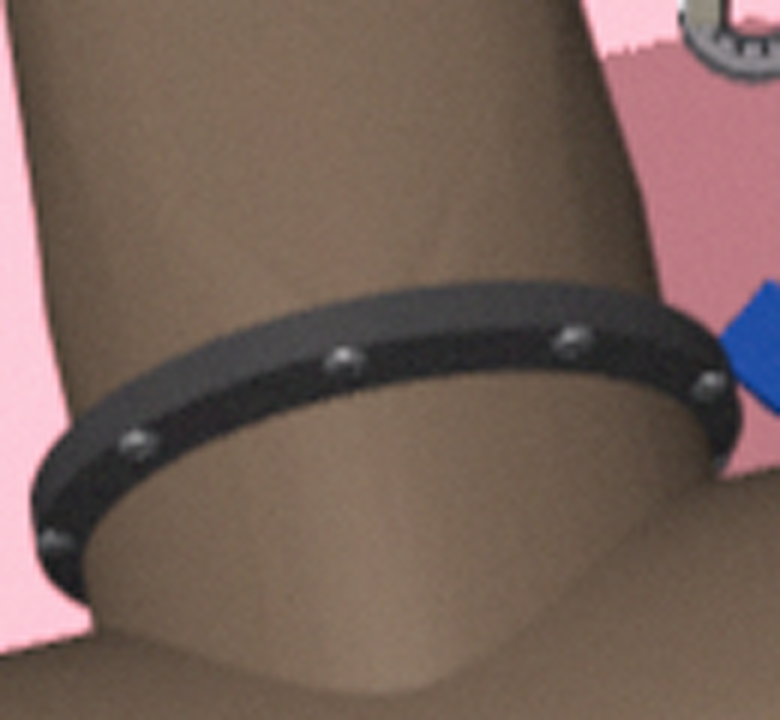

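View pics/fin_topfull.png

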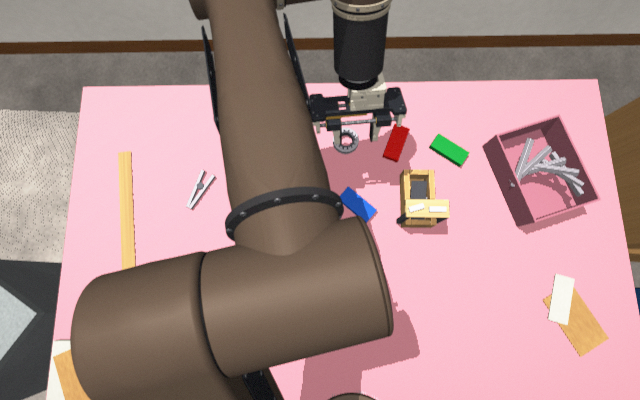

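View pics/fin_sc.png

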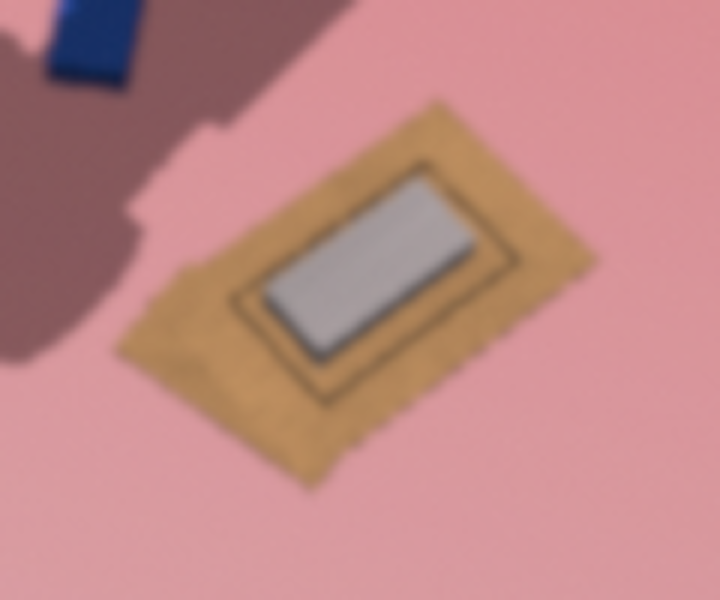

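The weight lies flat, inside the rectangle and parallel to it. I check the numbers.

```bash
python3 - <<'E'
from h import *
s=snapshot("scene"); f=lambda a:(np.array(a)+.5)/6-.5+[280,200]
w=unproj(s,f([(262,293),(425,175),(478,238),(318,348)]),.023); m=unproj(s,f([(232,298),(424,165),(518,262),(327,402)]),.003)
print(w.mean(0),m.mean(0),1000*(w.mean(0)-m.mean(0))[:2],np.linalg.norm(w[0]-w[1]),np.linalg.norm(m[0]-m[1]))
a=lambda q:np.degrees(np.arctan2(*((q[1]-q[0]+q[2]-q[3])[[1,0]]))); print(a(w),a(m)); st()
E
```

```text
[0.56070488 0.18083645 0.023     ] [0.55701111 0.18191134 0.003     ] [ 3.69376174 -1.0748894 ] 0.10508806771413587 0.12392717817201848
-175.72591905167826 -175.66343047231936
{'clock': 21.675, 'tool_pos': [0.7012, -0.0105, 0.1926], 'orientation': [-179.9374, -25.2349, -175.5253], 'force': [-0.0301, 0.6068, 0.742], 'joint_pos': [12.9952, 40.7123, 27.1914, -3.6321, -101.4556, -98.4395], 'opening': 0.0659}
```

```bash
python3 - <<'E'
from plant import ctrl
print(ctrl.close_job())
E
```

```text
the job is handed in; nothing more can be done
None
```

I pressed the weight down until its saddle reached about 0.44 rad, gripped the raised end and lifted it clear of the nest. I then laid it flat inside the drawn rectangle, let go, and handed the job in at about 21.7 s of the 58 s allowed.

- **Placement:** in the last scene picture the weight's centre is about 4 mm from the mark's centre (limit 18 mm). Its length is within 0.1° of the rectangle's.
- **Laying down:** the highest force at the tool was about 11 N, against the 45 N limit on the card.
- **Bystanders:** the bearing and clamp stand where they did in the last top view. The arm hid the pot there, but it was never approached.
- **Clearance:** the tool stood 0.19 m above the table, touching nothing.

**Small disagreements:**
- The two cameras put the nest and the mark 3–5 mm apart.
- The held weight looked about 3 mm shorter than the model in the top view.
- I measured the weight 105 mm long in the last picture, against the true 100 mm. That is edge-picking error of a few millimetres.
- The arm hid the placed weight in the last top view, so the final position rests on the scene camera alone.

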